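# Clamp the heel block in the jig and lock the jaw with the T-key

## Robot

A 6-joint arm with a two-finger parallel gripper is mounted at the origin on the work surface. World frame = base frame: x ahead of the robot, y to its left, z up, the work surface at z = 0. Lengths are in m, angles in rad, forces in N, time in s.
With the tool pointing down it reaches from about 0.325 to 0.775 m from the base axis. Payload 5.5 kg.
Tool frame: the origin (TCP) lies on the centre line of the jaws, within the pads' length; the fingertips stand 25 mm ahead of it and the grasp point (between the pads) lies 6 mm ahead of it; z points along the fingers, x is the direction in which the jaws open and shut, and the axes are right-handed (so a half turn about z gives the same grasp; the last joint's range is limited). The gripper opens to 85 mm and grips with 20 to 120 N. Pads are 22 mm wide; open, the fingers measure 114 mm over their backs; the gripper's body (76 mm by 85 mm) begins 54 mm behind the grasp point. The pads swing forward as they close: fully open they stand 13 mm farther back than shut.
Start: joints at [1.136, 0.091, 1.231, -0, 1.82, -0.057], TCP at [0.221, 0.558, 0.256] pointing down, gripper open.
Joint ranges: [-2.87, 2.87], [-0.86, 2.18], [0.17, 2.46], [-1.51, 4.65], [0.06, 2.69], [-2.65, 2.65]. Speed limits (rad/s): [2.57, 2.57, 3.01, 3.14, 3.14, 3.14].

## Interface

Orientations are given as a unit quaternion [x, y, z, w].
In Python, from plant import manip gives the robot as it stands.
- The arm moves only by the tool carry_out, never from a script. Its arguments are lists of equal length, an entry for each row: "hand": the closure, from 0 (fully open) to 1 (shut); "travel": the shift along the tool's x, y, z in mm, a list of three; "rot": the turn, a rotation vector about the tool's x, y, z in degrees, a list of three. A call has 1 to 10 rows; each row is the pose to reach, as a shift and turn from the pose commanded when the call began, along the tool's axes at that moment; what a row does not reach only later rows make up. A row lasts 1/10 s, in which the tool goes at most 50 mm and 8.59 degrees, less where a joint would pass 70% of its speed; a pose out of reach is approached as far as the arm can. A call with a gripper value outside its range is refused whole. The fingers move at their own pace and stop on an object; "force" is the grip in N (left out, the last holds). Time passes only in rows, so rows that repeat a pose let the fingers close. It gives the time, the measured TCP pose, the force and the opening at its end, in the units of the state.
- manip.get_state(): the state, without advancing time (a new reading comes with each control period).
- manip.grab_frame(name): name is "scene" or "top"; returns a dict with "color" (420x560x3 uint8, blue, green, red), "fov_y" (degrees; the focal length in pixels is half the picture's height over the tangent of half this angle, whatever the lens; pixels are square), "cx", "cy" (the principal point, pixels), "distortion" ([k1, k2, p1, p2, k3] as OpenCV has them; the pictures are not rectified), "rvec" (rotation vector, rad) and "tvec" (3), from world to camera coordinates, as OpenCV has them. Camera axes: x right, y down, z forward; pixel columns grow to the right and rows downward; lengths in m; the calibration is good to about 2 mm. A picture is of the moment at which its call begins. There is no depth.
- manip.finish_job(): hands the job in, once; it reports no verdict.
Trained networks look in a picture, given as the dict that the camera call returned (one of the last four; its "shot" number tells which), for a name from the list of things; names that differ only in an ending like _2 or _b are one class to them, and where a whole thing is asked for, a point or a joint stands for the part that bears it (a point fixed in the world has none). Each returns a list of dicts, best first, with "p" (0 to 1); they miss things now and then, are a little off and sometimes report something else, mostly with a low value. They report only what shows in the picture. A call takes as long as a camera call. They do not tell look-alikes from the thing itself.
- manip.find_in(picture, target): "centre" ([x, y, z] in m, in the coordinates of the camera as it stood for that picture, good to about 4 mm: the middle of the surface that is visible of it).
- manip.spot_point(picture, target): "centre" ([x, y, z] in m, in the coordinates of the camera as it stood for that picture, good to about 4 mm: a listed point, or the origin of a listed thing).
The state is a dict: "time_s": time; "qpos": joint angles; "joint_velocities": joint speeds; "joint_torque": joint torques, N m; "eef_pos": TCP position; "tcp_rot": TCP orientation; "wrist_force": force on the tool from outside, world axes, zero at the start; "wrist_torque": the same for the moment, N m; "finger_gap": opening from 0.0 (shut) to 1.0 (fully open).
Only numpy, scipy, OpenCV 4.12 (cv2) and the standard library are available. Lean on these libraries where they do the work, as an engineer would, in place of code of your own. Each camera call takes 0.05 s, during which the arm holds its last target. There are 200 camera calls.

## Task

On the guitar maker's bench, slide the jig's loose jaw gently but fully shut, so that the dark heel block is pressed firmly between the two jaws. Then take the T-handled key from the rack, engage its square tip fully home in the square socket on top of that jaw (the socket has some free play, so feel for it), turn it clockwise (seen from above) to the stop, and leave the key standing in the socket. Leave the punch, the glue jar and the wooden spool where they are.

Things in the scene. Friction and masses are not known exactly. Their poses are not given: they have to be found in the camera images.
- jig: Fixed clamping jig: plywood base 120 (x) x 270 (y) x 12 mm, origin at the centre of its underside on the bench. The fixed wooden jaw stands at its +y end, inner face at y = 95 mm, top 60 mm above the bench. The loose jaw slides along the jig's y.
- jaw (a joint): Travel of the loose wooden jaw (110 mm in x, 55 mm in y, top 50 mm above the bench) along the jig's +y towards the fixed jaw, m. It is stiff (about 7 N) and stays where it is left. At 0 its inner face is at y = -25 mm of the jig; it is shut on the squared-up block at 0.070.
- jaw_back (a point): Centre of the loose jaw's back (-y) face, where it can be pushed, 37 mm above the bench; moves with the jaw, axes as the jig's.
- lock (a joint): Angle of the captive lock disc (52 mm across, 6 mm thick) on the loose jaw's top, rad: grows clockwise seen from above to the stop at 0.75 (locked); takes about 0.25 N m. On it the dark steel socket block turns freely (0.05 N m) through a play of 0.7 rad (40 degrees), and drives the disc clockwise only at the end of that play.
- lock_mouth (a point): Centre of the mouth of the socket block (34 x 34 x 28 mm), 84 mm above the bench: socket 18 x 18 mm, 25 mm deep, 1 mm chamfer. z up; x and y turn with the lock disc, not with the block: the socket's walls stand anywhere from 0 to 0.7 rad clockwise of these axes (where in the play is not given: feel or look for it).
- blank: Loose dark wooden heel block, 90 (x) x 50 (y) x 30 mm with a 50 x 50 x 16 mm step on top, 0.15 kg, lying on the jig's base between the jaws, its 50 mm along the jig's y. Origin at the centre of its underside.
- rack: Fixed wooden tool rack 190 (x) x 70 (y) x 60 mm, origin at the centre of its underside; two square wells 20 mm wide and 54 mm deep at x = -50 and +50 mm hold the key and the punch, either way round.
- key: Loose T-handled key, 122 mm tall, 0.2 kg, upright in the rack, hanging on its 32 mm collar (underside at z = 50 mm). Round tapered nose 8 mm long (8 to 16 mm thick), then square drive 16 x 16 mm up to z = 26 mm, 12 mm shaft, dark wooden crossbar 90 (x) x 18 (y) x 22 mm (z). Origin at the nose's lower end, z up the shaft, x along the crossbar; drive faces square to x and y.
- key_tip (a point): Centre of the lower end of the key's nose (the key's origin); 10 mm above the bench while the key hangs in the rack.
- key_bar (a point): Centre of the key's crossbar, 111 mm above the tip's end; grip across its 18 mm.
- punch: Bystander: loose punch with a round wooden handle, 120 mm tall, upright in the other well of the rack; origin at its lower end.
- jar: Bystander: glue jar, 64 mm across, 75 mm tall; origin at the centre of its underside.
- spool: Bystander: wooden clamp spool, 52 mm across, 76 mm tall; origin at the centre of its underside.
There are look-alikes about, which are no part of the job. What is shaped like the blank but red or turquoise is not meant.

How it is judged:
On the way, in this order (a step that is already met when the one before it is completed fails the run):
1. the loose jaw presses the block against the fixed jaw (over 1.5 N) while the lock is still open (value of joint jaw above 0.0675 m and y of blank in the frame of jig between 0.066 and 0.074 m and x of blank in the frame of jig between -0.03 and 0.03 m and z of blank in the frame of jig below 0.018 m and angle between blank's own z axis and vertical below 0.1 rad and contact force between jaw and blank above 1.5 N and value of joint lock below 0.45 rad), for 0.02 s.
2. the key's tip is home in the socket, the lock not yet turned (horizontal distance between key_tip and lock_mouth below 0.006 m and z of key_tip in the frame of lock_mouth below -0.019 m and angle between key's own z axis and vertical below 0.25 rad and value of joint lock below 0.45 rad), for 0.1 s.
3. the lock is turned to its stop with the key in the socket (horizontal distance between key_tip and lock_mouth below 0.006 m and z of key_tip in the frame of lock_mouth below -0.019 m and angle between key's own z axis and vertical below 0.25 rad and value of joint lock above 0.68 rad), for 0.1 s.
At the end, for the whole second after the job is handed in: Jaw within 2.5 mm of fully shut (joint over 0.0675), block flat between the jaws, within 30 mm of the middle; lock over 0.68 rad (stop 0.75); key standing in the socket, tip at least 19 mm deep and within 6 mm of the axis, leaning under 0.25 rad; key and block at rest (all of step 3 and value of joint jaw above 0.0675 m and y of blank in the frame of jig between 0.066 and 0.074 m and x of blank in the frame of jig between -0.03 and 0.03 m and z of blank in the frame of jig below 0.018 m and angle between blank's own z axis and vertical below 0.1 rad and linear speed of each of key, blank below 0.02 m/s); the robot touches nothing.
It fails at once if the block is squeezed with over 60 N (contact force between jaw and blank above 60 N).
It fails at once if the punch is moved more than 30 mm (distance of punch from where it was at the start of the episode above 0.03 m).
It fails at once if the jar is moved more than 30 mm (distance of jar from where it was at the start of the episode above 0.03 m).
It fails at once if the spool is moved more than 30 mm (distance of spool from where it was at the start of the episode above 0.03 m).
It also fails if it takes over 58 s, if anything falls off the work surface, if the arm or the gripper's body presses on something with over 40 N, if the wrist force passes 120 N, or if a joint passes its speed limit or range.

## Working session

There is one attempt and no reset: what is moved stays moved. The work goes in short steps, Python scripts to look and compute and a tool call to move; the robot and the scene stay as the last step left them, time stands still between calls to the robot, and variables do not carry over. Pictures are saved under pics/ and viewed, about 8 in all and at most 12, crops included, and the job is handed in when it is done.

Besides the shell and the picture viewer there is one more tool, called after "Call:" as name(argument=value, ...) on one line, values as JSON. carry_out: Moves the arm, as the interface text tells. Its arguments: {"type":"object","properties":{"hand":{"type":"array","items":{"type":"number"}},"travel":{"type":"array","items":{"type":"array","items":{"type":"number"}}},"rot":{"type":"array","items":{"type":"array","items":{"type":"number"}}},"force":{"type":"number"}},"required":["hand","travel","rot"]}

```bash
mkdir -p pics; cat > h.py <<'E'
import numpy as np, cv2
from plant import manip
def K(f):
    h,w=f["color"].shape[:2]; fl=h/2/np.tan(np.radians(f["fov_y"])/2)
    return np.array([[fl,0,f["cx"]],[0,fl,f["cy"]],[0,0,1]])
def RT(f): return cv2.Rodrigues(np.array(f["rvec"],float))[0],np.array(f["tvec"],float).reshape(3)
def c2w(f,p): R,t=RT(f); return R.T@(np.array(p)-t)
def px(f,P): return cv2.projectPoints(np.array(P,float).reshape(-1,3),np.array(f["rvec"],float),np.array(f["tvec"],float),K(f),np.array(f["distortion"],float))[0].reshape(-1,2)
def w_at(f,uv,z):
    n=cv2.undistortPoints(np.array(uv,float).reshape(-1,1,2),K(f),np.array(f["distortion"],float)).reshape(-1,2)
    R,t=RT(f); o=-R.T@t; d=np.c_[n,np.ones(len(n))]@R
    return o+d*((z-o[2])/d[:,2])[:,None]
def crop(f,c,r,name,s=4):
    x,y=map(int,c); im=f["color"][max(0,y-r):y+r,max(0,x-r):x+r]
    cv2.imwrite(name,cv2.resize(im,None,fx=s,fy=s,interpolation=cv2.INTER_CUBIC))
E
python3 - <<'E'
from h import *
for n in ("top","scene"):
    f=manip.grab_frame(n); cv2.imwrite(f"pics/{n}0.png",f["color"]); print(n,c2w(f,[0,0,0]).round(3))
    for t in ("jig","jaw_back","lock_mouth","blank","rack","key_tip","key_bar","punch","jar","spool"):
        print(t,[(round(d["p"],2),c2w(f,d["centre"]).round(3).tolist()) for d in manip.spot_point(f,t)[:3]])
s=manip.get_state();print(s)
E
```

```text
top [0.41  0.06  1.082]
jig [(0.58, [0.541, 0.171, 0.002])]
jaw_back [(0.87, [0.547, 0.113, 0.036]), (0.27, [0.368, 0.039, -0.001])]
lock_mouth [(0.92, [0.545, 0.14, 0.087])]
blank [(0.96, [0.522, 0.417, 0.005]), (0.9, [0.528, 0.238, 0.014]), (0.67, [0.373, 0.288, -0.003])]
rack [(0.92, [0.553, -0.176, 0.002])]
key_tip []
key_bar [(0.63, [0.606, -0.166, 0.121])]
punch [(0.65, [0.505, -0.192, 0.007]), (0.58, [0.547, 0.142, 0.083])]
jar [(0.76, [0.364, 0.037, -0.003]), (0.46, [0.743, 0.041, 0.001])]
spool [(0.81, [0.74, 0.04, 0.004])]
scene [ 0.92  -0.109  0.806]
jig [(0.79, [0.542, 0.173, 0.003]), (0.61, [0.606, -0.163, 0.007])]
jaw_back [(0.58, [0.548, 0.112, 0.036])]
lock_mouth [(0.56, [0.545, 0.138, 0.085])]
blank [(0.86, [0.534, 0.242, 0.009]), (0.73, [0.524, 0.417, 0.003]), (0.7, [0.372, 0.285, -0.0])]
rack [(0.95, [0.557, -0.18, 0.003])]
key_tip [(0.73, [0.507, -0.191, 0.011])]
key_bar [(0.65, [0.557, -0.177, 0.001]), (0.62, [0.61, -0.162, 0.118])]
punch [(0.73, [0.507, -0.19, 0.01])]
jar [(0.69, [0.364, 0.036, -0.005])]
spool [(0.82, [0.739, 0.044, -0.004])]
{'time_s': 1.1, 'qpos': array([ 1.13628572e+00,  9.10639318e-02,  1.23067492e+00,  1.44284049e-05,
        1.81980404e+00, -5.66674638e-02]), 'joint_velocities': array([ 0.00186692,  0.00043959, -0.00081955, -0.00042129,  0.00029725,
       -0.00013908]), 'joint_torque': array([ 1.47793351e-03, -4.58467376e+01, -4.18111825e+01,  9.80938194e-05,
        3.82526405e-04,  1.16372544e-06]), 'eef_pos': array([0.22133616, 0.55770031, 0.25631099]), 'tcp_rot': array([ 8.27318956e-01,  5.61732450e-01,  1.77486794e-05, -1.87850956e-05]), 'wrist_force': array([ 0.21341527,  0.45827304, -0.0844346 ]), 'wrist_torque': array([ 0.01713848,  0.01700804, -0.02337863]), 'finger_gap': 1.0015233180805292}
```

View pics/top0.png

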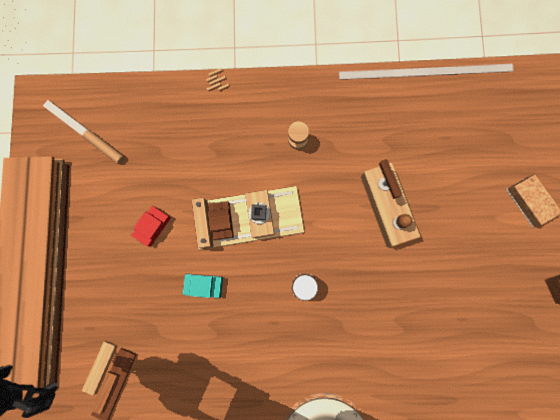

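View pics/scene0.png

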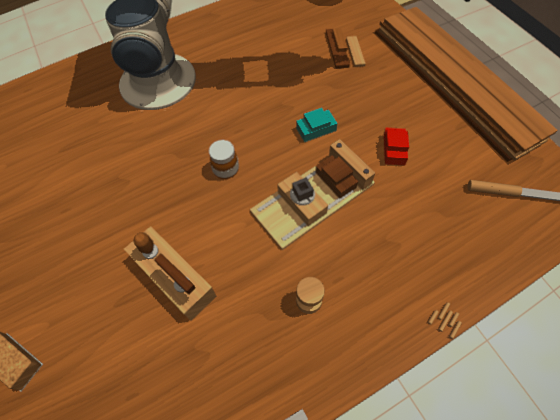

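The top view shows the dark block in the jig at (220,218), with red (151,226) and turquoise (203,286) look-alikes. The dark one between the jaws is the block meant. The loose jaw with the socket is at (259,213), the key (crossbar) at (390,180), the punch (round) at (403,221), the spool at (298,133) and the jar at (305,288). I'll confirm these in an enlarged crop.

```bash
python3 - <<'E'
from h import *
im=cv2.imread("pics/top0.png")
a=cv2.resize(im[178:253,185:311],None,fx=6,fy=6,interpolation=cv2.INTER_CUBIC)
cv2.imwrite("pics/jig1.png",a)
b=cv2.resize(im[152:252,355:425],None,fx=6,fy=6,interpolation=cv2.INTER_CUBIC)
cv2.imwrite("pics/rack1.png",b); print(a.shape,b.shape)
E
```

```text
(450, 756, 3) (600, 420, 3)
```

View pics/jig1.png

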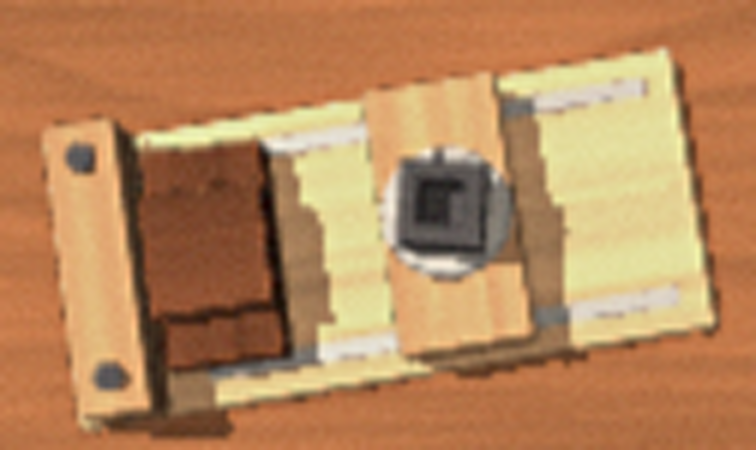

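View pics/rack1.png

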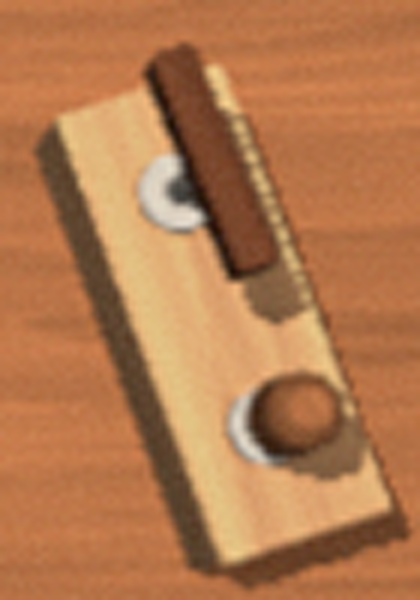

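The crop confirms the dark heel block between the wooden jaws of the light jig, and the T-key's crossbar at crop (212,160) with the round punch at (295,415). In the jig crop, the base's -y end corners are (668,50) and (714,328). The jaw top corners are (365,92), (492,75), (530,338) and (400,355).

```bash
python3 - <<'E'
from h import *
f=manip.grab_frame("top")
def J(l,z): return w_at(f,[(185+(u+.5)/6-.5,178+(v+.5)/6-.5) for u,v in l],z).round(4)
def Rk(l,z): return w_at(f,[(355+(u+.5)/6-.5,152+(v+.5)/6-.5) for u,v in l],z).round(4)
yaw=lambda p,q: round(np.degrees(np.arctan2(q[1]-p[1],q[0]-p[0])),1)
b=J([(668,50),(714,328)],.012);print("base",b,np.linalg.norm(b[0]-b[1]),yaw(b[1],b[0]), b.mean(0))
j=J([(365,92),(492,75),(530,338),(400,355)],.05);print("jaw",j,np.linalg.norm(j[1]-j[2]),np.linalg.norm(j[1]-j[0]),yaw(j[2],j[1]),yaw(j[3],j[0]),j.mean(0))
fj=J([(45,127),(112,120),(155,410),(87,418)],.06);print("fj",fj,yaw(fj[2],fj[1]),yaw(fj[3],fj[0]))
h=J([(437,202)],.084);print("mouth",h)
k=Rk([(150,75),(195,48),(275,258),(235,275)],.132);print("bar",k,k.mean(0),yaw(k[3],k[0]),yaw(k[2],k[1]),np.linalg.norm(k[3]-k[0]))
r=Rk([(58,125),(218,70),(390,512),(225,565)],.06);print("rack",r,yaw(r[3],r[0]),yaw(r[2],r[1]),r.mean(0))
p=[(round(d["p"],2),c2w(f,d["centre"]).round(3).tolist()) for d in manip.find_in(f,"key")];print(p)
im=f["color"]; c=px(f,[h[0]])[0]; c=c.round().astype(int)
cv2.imwrite("pics/mouth.png",cv2.resize(im[c[1]-16:c[1]+16,c[0]-16:c[0]+16],None,fx=18,fy=18,interpolation=cv2.INTER_CUBIC));print(c)
E
```

```text
base [[0.6149 0.0485 0.012 ]
 [0.4962 0.0331 0.012 ]] 0.11969482027222401 7.4 [0.55555 0.0408  0.012  ]
jaw [[0.5942 0.1737 0.05  ]
 [0.5996 0.1213 0.05  ]
 [0.4913 0.1084 0.05  ]
 [0.486  0.1611 0.05  ]] 0.10906557660416967 0.05267750943239438 6.8 6.6 [0.542775 0.141125 0.05    ]
fj [[0.5822 0.3031 0.06  ]
 [0.5843 0.2758 0.06  ]
 [0.4663 0.2584 0.06  ]
 [0.4639 0.2857 0.06  ]] 8.4 8.4
mouth [[0.5433 0.1422 0.084 ]]
bar [[ 0.6358 -0.141   0.132 ]
 [ 0.6457 -0.1584  0.132 ]
 [ 0.5644 -0.1827  0.132 ]
 [ 0.5585 -0.1675  0.132 ]] [ 0.6011 -0.1624  0.132 ] 18.9 16.6 0.08171621626091119
rack [[ 0.6336 -0.1181  0.06  ]
 [ 0.654  -0.1836  0.06  ]
 [ 0.4734 -0.2385  0.06  ]
 [ 0.4544 -0.173   0.06  ]] 17.0 16.9 [ 0.55385 -0.1783   0.06   ]
[(0.68, [0.601, -0.155, 0.131])]
[257 211]
```

View pics/mouth.png

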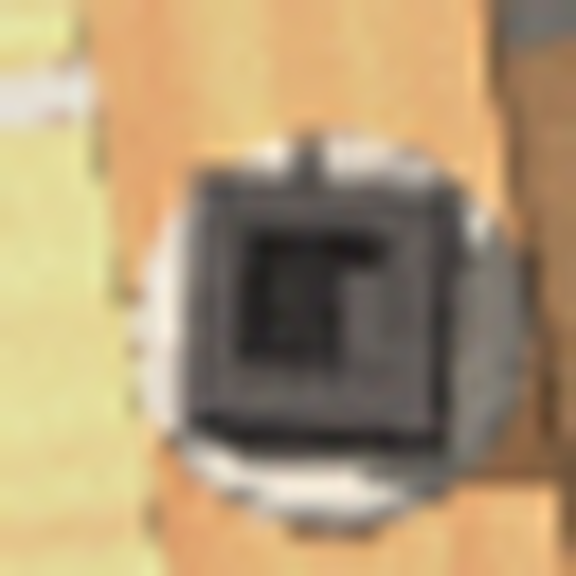

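The socket block's edges lean about 4° clockwise of world x, so its world yaw is about -4°. The jig's yaw is about +7.5°, which puts the socket roughly 0.2 rad into the play. The jaw is about 20 mm along its travel, and the key bar is at (0.603,-0.163) with yaw 17°.

```bash
cat >> h.py <<'E'
from scipy.spatial.transform import Rotation as Ro
def plan(p,yaw,s=None):
    s=s or manip.get_state(); R=Ro.from_quat(s["tcp_rot"])
    y=np.radians(yaw); T=Ro.from_matrix(np.array([[np.cos(y),np.sin(y),0],[np.sin(y),-np.cos(y),0],[0,0,-1]]))
    print("travel",(R.inv().apply(np.array(p)-s["eef_pos"])*1000).round(1),"rot",(R.inv()*T).as_rotvec(degrees=True).round(2))
def st():
    s=manip.get_state(); x=Ro.from_quat(s["tcp_rot"]).as_matrix()[:,0]
    print("t",round(s["time_s"],2),"p",s["eef_pos"].round(4),"yaw",np.degrees(np.arctan2(x[1],x[0])).round(1),"F",s["wrist_force"].round(1),"M",s["wrist_torque"].round(2),"gap",round(s["finger_gap"],3),"q6",s["qpos"][5].round(2)); return s
E
python3 -c "
from h import *
st();plan([.550,.085,.200],7.5);plan([.550,.085,.052],7.5)"
```

```text
t 1.2 p [0.2213 0.5577 0.2563] yaw 68.4 F [-0.4 -0.2  0.1] M [-0.01  0.03 -0.02] gap 1.0 q6 -0.06
travel [-318.2  479.9   56.2] rot [-0.    0.   60.86]
travel [-318.2  479.9  204.2] rot [-0.    0.   60.86]
```

Call:
carry_out(hand=[1,1,1,1,1,1,1,1,1,1], travel=[[-318,480,56],[-318,480,56],[-318,480,56],[-318,480,56],[-318,480,56],[-318,480,56],[-318,480,56],[-318,480,56],[-318,480,56],[-318,480,56]], rot=[[0,0,60.9],[0,0,60.9],[0,0,60.9],[0,0,60.9],[0,0,60.9],[0,0,60.9],[0,0,60.9],[0,0,60.9],[0,0,60.9],[0,0,60.9]])

```text
time_s: 2.2
eef_pos: [0.5064, 0.1473, 0.208]
tcp_rot: [0.998, 0.065, 0.0, -0.0]
wrist_force: [0.9, 0.7, 0.4]
finger_gap: -0.001
```

```bash
python3 -c "
from h import *
st();plan([.550,.085,.150],7.5);plan([.550,.085,.052],7.5)"
```

```text
t 2.2 p [0.5064 0.1473 0.208 ] yaw 7.4 F [0.9 0.7 0.4] M [ 0.   -0.02 -0.  ] gap -0.001 q6 0.09
travel [35.1 67.4 58.1] rot [-0.01 -0.05 -0.05]
travel [ 35.   67.4 156.1] rot [-0.01 -0.05 -0.05]
```

Call:
carry_out(hand=[1,1,1,1,1,1,1], travel=[[35,67,0],[35,67,0],[35,67,58],[35,67,58],[35,67,58],[35,67,58],[35,67,58]], rot=[[0,0,0],[0,0,0],[0,0,0],[0,0,0],[0,0,0],[0,0,0],[0,0,0]])

```text
time_s: 2.9
eef_pos: [0.5497, 0.0881, 0.1526]
tcp_rot: [0.998, 0.066, 0.002, -0.0]
wrist_force: [-0.2, 0.4, -0.1]
finger_gap: 0.002
```

```bash
python3 -c "
from h import *
st();plan([.550,.085,.052],7.5)"
```

```text
t 2.9 p [0.5497 0.0881 0.1526] yaw 7.5 F [-0.2  0.4 -0.1] M [-0.03  0.01  0.01] gap 0.002 q6 -0.03
travel [ -0.5   3.1 100.6] rot [ 0.01 -0.22  0.02]
```

Call:
carry_out(hand=[1,1,1,1,1,1], travel=[[0,3,40],[0,3,80],[0,3,100],[0,3,100],[0,3,100],[0,3,100]], rot=[[0,0,0],[0,0,0],[0,0,0],[0,0,0],[0,0,0],[0,0,0]])

```text
time_s: 3.5
eef_pos: [0.551, 0.0847, 0.053]
tcp_rot: [0.998, 0.065, 0.002, -0.0]
wrist_force: [0.2, -0.2, 0.1]
finger_gap: -0.0
```

```bash
python3 -c "
from h import *
st();plan([.5465,.113,.052],7.5);plan([.542,.147,.052],7.5)"
```

```text
t 3.5 p [0.551  0.0847 0.053 ] yaw 7.5 F [ 0.2 -0.2  0.1] M [-0.02  0.   -0.  ] gap -0.0 q6 -0.04
travel [ -0.8 -28.6   1. ] rot [ 0.01 -0.27 -0.02]
travel [ -0.8 -62.9   1. ] rot [ 0.01 -0.27 -0.02]
```

Call:
carry_out(hand=[1,1,1,1,1,1,1,1,1,1], travel=[[0,-6,0],[0,-12,0],[0,-17,0],[0,-22,0],[0,-27,0],[0,-32,0],[0,-37,0],[0,-42,0],[0,-46,0],[0,-50,0]], rot=[[0,0,0],[0,0,0],[0,0,0],[0,0,0],[0,0,0],[0,0,0],[0,0,0],[0,0,0],[0,0,0],[0,0,0]])

```text
time_s: 4.5
eef_pos: [0.5433, 0.1325, 0.0506]
tcp_rot: [0.998, 0.065, 0.0, 0.002]
wrist_force: [-0.1, -7.3, 2.5]
finger_gap: 0.001
```

```bash
python3 -c "
from h import *
st();plan([.5415,.152,.052],7.5)"
```

```text
t 4.5 p [0.5433 0.1325 0.0506] yaw 7.4 F [-0.1 -7.3  2.5] M [-1.11  0.05  0.07] gap 0.001 q6 0.05
travel [  0.7 -19.5  -1.5] rot [ 0.21 -0.04 -0.09]
```

Pushing at about 7 N, as expected. I'll continue in small steps.

Call:
carry_out(hand=[1,1,1,1,1,1], travel=[[0,-3,0],[0,-6,0],[0,-9,0],[0,-12,0],[0,-14,0],[0,-14,0]], rot=[[0,0,0],[0,0,0],[0,0,0],[0,0,0],[0,0,0],[0,0,0]])

```text
time_s: 5.1
eef_pos: [0.5414, 0.1468, 0.0506]
tcp_rot: [0.998, 0.065, 0.0, 0.001]
wrist_force: [0.6, -6.4, 3.1]
finger_gap: 0.001
```

```bash
python3 -c "
from h import *
st();plan([.5415,.152,.052],7.5)"
```

```text
t 5.1 p [0.5414 0.1468 0.0506] yaw 7.4 F [ 0.6 -6.4  3.1] M [-0.9   0.09  0.06] gap 0.001 q6 0.08
travel [ 0.8 -5.2 -1.4] rot [ 0.16 -0.04 -0.07]
```

Call:
carry_out(hand=[1,1,1,1], travel=[[0,-1,0],[0,-2,0],[0,-3,0],[0,-3,0]], rot=[[0,0,0],[0,0,0],[0,0,0],[0,0,0]])

```text
time_s: 5.5
eef_pos: [0.5411, 0.1494, 0.0506]
tcp_rot: [0.998, 0.065, 0.0, 0.002]
wrist_force: [0.1, -7.1, 5.1]
finger_gap: 0.002
```

Call:
carry_out(hand=[1,1,1], travel=[[0,-1,0],[0,-1.5,0],[0,-1.5,0]], rot=[[0,0,0],[0,0,0],[0,0,0]])

```text
time_s: 5.8
eef_pos: [0.5409, 0.1507, 0.0506]
tcp_rot: [0.998, 0.065, 0.0, 0.002]
wrist_force: [-0.2, -7.0, 3.4]
finger_gap: 0.0
```

Call:
carry_out(hand=[1,1,1], travel=[[0,-1,0],[0,-1.5,0],[0,-1.5,0]], rot=[[0,0,0],[0,0,0],[0,0,0]])

```text
time_s: 6.1
eef_pos: [0.5407, 0.1521, 0.0506]
tcp_rot: [0.998, 0.065, 0.0, 0.002]
wrist_force: [0.3, -7.7, 3.3]
finger_gap: 0.002
```

Call:
carry_out(hand=[1,1,1], travel=[[0,-1,0],[0,-1.5,0],[0,-1.5,0]], rot=[[0,0,0],[0,0,0],[0,0,0]])

```text
time_s: 6.4
eef_pos: [0.5406, 0.153, 0.0506]
tcp_rot: [0.998, 0.064, 0.0, 0.002]
wrist_force: [-0.2, -10.1, 4.3]
finger_gap: 0.002
```

Call:
carry_out(hand=[1,1,1], travel=[[0,-0.5,0],[0,-1,0],[0,-1,0]], rot=[[0,0,0],[0,0,0],[0,0,0]])

```text
time_s: 6.7
eef_pos: [0.5406, 0.153, 0.0506]
tcp_rot: [0.998, 0.064, 0.0, 0.003]
wrist_force: [0.3, -13.2, 3.9]
finger_gap: -0.001
```

Call:
carry_out(hand=[1,1,1], travel=[[0,-0.5,0],[0,-1,0],[0,-1,0]], rot=[[0,0,0],[0,0,0],[0,0,0]])

```text
time_s: 7.0
eef_pos: [0.5406, 0.1531, 0.0507]
tcp_rot: [0.998, 0.064, 0.0, 0.004]
wrist_force: [-0.0, -16.8, 4.9]
finger_gap: 0.002
```

Call:
carry_out(hand=[1,1,1,1,1,1], travel=[[0,-1,0],[0,-2,0],[0,-2,0],[0,5,0],[0,15,0],[0,25,0]], rot=[[0,0,0],[0,0,0],[0,0,0],[0,0,0],[0,0,0],[0,0,0]])

```text
time_s: 7.6
eef_pos: [0.5429, 0.1323, 0.0497]
tcp_rot: [0.998, 0.065, -0.0, -0.0]
wrist_force: [0.2, 0.3, 0.2]
finger_gap: -0.002
```

```bash
python3 -c "
from h import *
st();plan([.545,.12,.22],107);plan([.602,-.163,.22],107)"
```

```text
t 7.6 p [0.5429 0.1323 0.0497] yaw 7.5 F [0.2 0.3 0.2] M [-0.01  0.03  0.01] gap -0.002 q6 0.05
travel [   0.4   12.4 -170.3] rot [-3.00e-02 -2.00e-02 -9.95e+01]
travel [  20.   300.4 -170.4] rot [-3.00e-02 -2.00e-02 -9.95e+01]
```

Call:
carry_out(hand=[1,1,1,0.5,0.5,0.5,0.5,0.5,0.5,0.5], travel=[[0,25,-40],[5,60,-90],[20,300,-170],[20,300,-170],[20,300,-170],[20,300,-170],[20,300,-170],[20,300,-170],[20,300,-170],[20,300,-170]], rot=[[0,0,0],[0,0,-8],[0,0,-99],[0,0,-99],[0,0,-99],[0,0,-99],[0,0,-99],[0,0,-99],[0,0,-99],[0,0,-99]])

```text
time_s: 8.6
eef_pos: [0.6018, -0.1637, 0.2199]
tcp_rot: [0.748, 0.663, 0.0, -0.0]
wrist_force: [-0.7, -0.2, 0.4]
finger_gap: 0.506
```

```bash
python3 - <<'E'
from h import *
st();f=manip.grab_frame("top")
im=f["color"][178:253,185:311]; cv2.imwrite("pics/jig2.png",cv2.resize(im,None,fx=6,fy=6,interpolation=cv2.INTER_CUBIC))
for n in("key_bar","lock_mouth","blank"):print(n,[(round(d["p"],2),c2w(f,d["centre"]).round(3).tolist()) for d in manip.spot_point(f,n)[:2]])
plan([.602,-.163,.22],107)
E
```

```text
t 8.6 p [ 0.6018 -0.1637  0.2199] yaw 83.1 F [-0.7 -0.2  0.4] M [-0.01  0.01 -0.07] gap 0.506 q6 -1.77
key_bar [(0.55, [0.607, -0.168, 0.117])]
lock_mouth [(0.61, [0.539, 0.193, 0.086])]
blank [(0.87, [0.525, 0.418, 0.007]), (0.84, [0.374, 0.286, -0.003])]
travel [-0.6  0.4 -0.4] rot [-2.000e-02 -2.000e-02 -2.436e+01]
```

View pics/jig2.png

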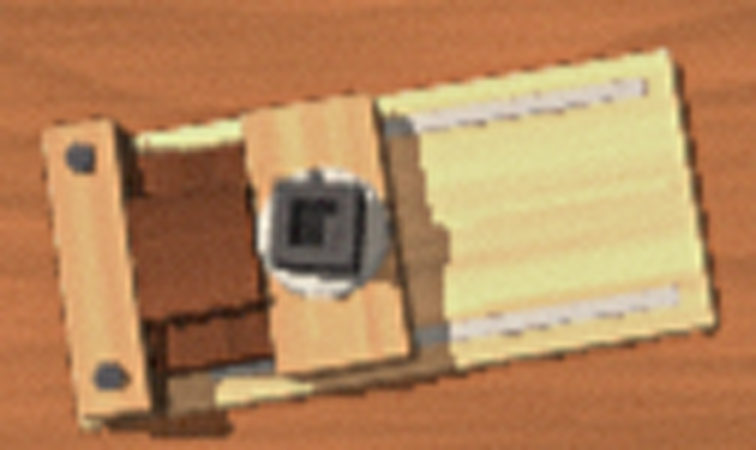

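The jaw is shut against the block, and the socket block's top is centred around (316,223) in the crop, turned a few degrees clockwise. Next is gripping the key.

Call:
carry_out(hand=[0.5,0.5,0.5,0.5,0.5,0.5,0.5], travel=[[0,0,0],[0,0,0],[0,0,30],[0,0,60],[0,0,90],[0,0,94],[0,0,94]], rot=[[0,0,-24],[0,0,-24],[0,0,-24],[0,0,-24],[0,0,-24],[0,0,-24],[0,0,-24]])

```text
time_s: 9.5
eef_pos: [0.6013, -0.1621, 0.1251]
tcp_rot: [0.596, 0.803, -0.0, -0.001]
wrist_force: [0.3, 1.0, 0.5]
finger_gap: 0.498
```

Call:
carry_out(hand=[1,1,1,1,1], travel=[[0,0,0],[0,0,0],[0,0,0],[0,0,0],[0,0,0]], rot=[[0,0,0],[0,0,0],[0,0,0],[0,0,0],[0,0,0]], force=60)

```text
time_s: 10.0
eef_pos: [0.6028, -0.1627, 0.1286]
tcp_rot: [0.596, 0.803, 0.001, 0.002]
wrist_force: [-0.3, -0.5, 6.5]
finger_gap: 0.199
```

```bash
python3 -c "
from h import *
st()"
```

```text
t 10.0 p [ 0.6028 -0.1627  0.1286] yaw 106.8 F [-0.3 -0.5  6.5] M [ 0.13  0.   -0.06] gap 0.199 q6 -2.18
```

Call:
carry_out(hand=[1,1,1,1,1,1,1], travel=[[0,0,-15],[0,0,-40],[0,0,-70],[0,0,-100],[0,0,-120],[0,0,-120],[0,0,-120]], rot=[[0,0,0],[0,0,0],[0,0,0],[0,0,0],[0,0,0],[0,0,0],[0,0,0]])

```text
time_s: 10.7
eef_pos: [0.6018, -0.1624, 0.2457]
tcp_rot: [0.596, 0.803, 0.0, 0.0]
wrist_force: [0.9, 0.5, -2.9]
finger_gap: 0.202
```

```bash
python3 - <<'E'
from h import *
st();f=manip.grab_frame("scene");cv2.imwrite("pics/s2.png",f["color"])
print([(round(d["p"],2),c2w(f,d["centre"]).round(4).tolist()) for n in ("key_tip","key_bar","lock_mouth") for d in manip.spot_point(f,n)[:2]])
c=px(f,[[.603,-.163,.16]])[0];print(c);crop(f,c,70,"pics/key2.png",5)
R=lambda a:np.array([[np.cos(a),-np.sin(a)],[np.sin(a),np.cos(a)]])
g=manip.grab_frame("top")
m=w_at(g,[(185+(316+.5)/6-.5,178+(223+.5)/6-.5)],.084);print("mouth",m)
ds=w_at(g,[(185+(320+.5)/6-.5,178+(231+.5)/6-.5)],.056);print("disc",ds)
j=w_at(g,[(185+(u+.5)/6-.5,178+(v+.5)/6-.5) for u,v in[(243,115),(373,95),(410,357),(278,375)]],.05);print("jaw",j.mean(0))
print([(round(d["p"],2),c2w(g,d["centre"]).round(4).tolist()) for n in ("key_tip","lock_mouth") for d in manip.spot_point(g,n)[:2]])
plan([.537,.191,.245],86)
E
```

```text
t 10.7 p [ 0.6018 -0.1624  0.2457] yaw 106.9 F [ 0.9  0.5 -2.9] M [-0.03  0.06  0.04] gap 0.202 q6 -2.18
[(0.86, [0.6035, -0.1664, 0.1278]), (0.86, [0.6046, -0.162, 0.2357]), (0.69, [0.541, 0.1918, 0.0818])]
[168.35276334 264.01034239]
mouth [[0.53641478 0.19005035 0.084     ]]
disc [[0.53665222 0.1921039  0.056     ]]
jaw [0.53591334 0.19048997 0.05      ]
[(0.53, [0.5973, -0.1634, 0.126]), (0.57, [0.538, 0.1923, 0.0865])]
travel [356.9  40.7   0. ] rot [-0.1  -0.04 20.85]
```

View pics/key2.png

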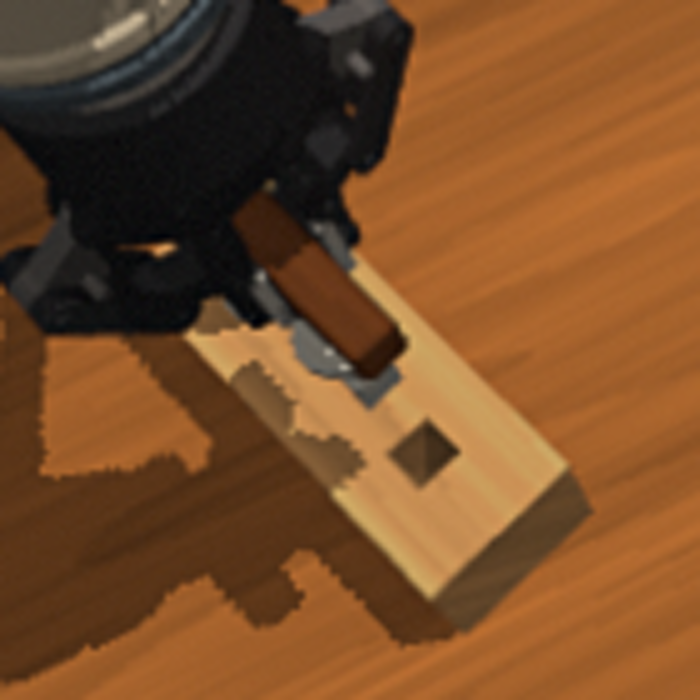

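The key hangs upright in the grip (bar at crop (330,300)) and its well (425,450) is empty. The measured tip and mouth agree to within about 4 mm.

Call:
carry_out(hand=[1,1,1,1,1,1,1,1,1,1], travel=[[45,5,0],[90,10,0],[135,15,0],[180,20,0],[225,26,0],[270,31,0],[315,36,0],[357,41,0],[357,41,0],[357,41,0]], rot=[[0,0,3],[0,0,6],[0,0,9],[0,0,12],[0,0,15],[0,0,18],[0,0,22],[0,0,22],[0,0,22],[0,0,22]])

```text
time_s: 12.05
eef_pos: [0.5371, 0.192, 0.2455]
tcp_rot: [0.737, 0.676, -0.0, 0.0]
wrist_force: [-0.2, -0.4, -2.2]
finger_gap: 0.198
```

```bash
python3 - <<'E'
from h import *
st();f=manip.grab_frame("scene")
for f in (f,manip.grab_frame("top")):
  print([(n,round(d["p"],2),c2w(f,d["centre"]).round(4).tolist()) for n in ("key_tip","key_bar","lock_mouth") for d in manip.spot_point(f,n)[:2]])
f=manip.grab_frame("scene");c=px(f,[[.537,.191,.12]])[0];x,y=c.astype(int);print(c);crop(f,c,50,"pics/key3.png",7)
print((px(f,[[.537,.191,.084]])[0]-[x-50,y-50])*7)
plan([.537,.191,.245],85)
E
```

```text
t 12.05 p [0.5371 0.192  0.2455] yaw 85.0 F [-0.2 -0.4 -2.2] M [ 0.04 -0.03  0.03] gap 0.198 q6 -1.2
[('key_tip', 0.67, [0.5373, 0.1899, 0.13]), ('key_bar', 0.77, [0.5407, 0.1886, 0.2347]), ('lock_mouth', 0.82, [0.5396, 0.1933, 0.083])]
[('key_tip', 0.33, [0.5397, 0.188, 0.2361]), ('key_bar', 0.72, [0.5365, 0.1926, 0.0867]), ('key_bar', 0.71, [0.538, 0.1874, 0.2365]), ('lock_mouth', 0.52, [0.5376, 0.1933, 0.0873])]
[321.96769322 162.77794203]
[348.73827993 424.01031212]
travel [ 0.5 -0.8  0.9] rot [ 0.    0.   -0.21]
```

View pics/key3.png

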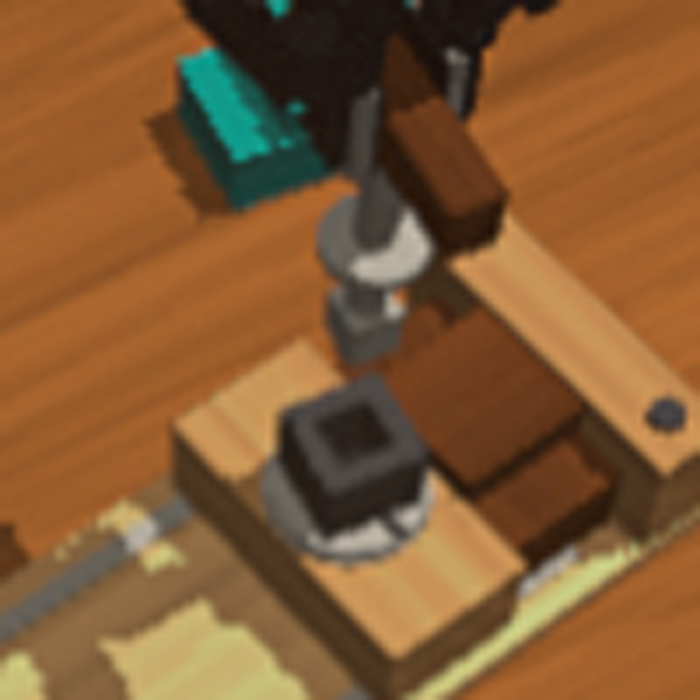

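The key is upright above the socket mouth, which sits at crop (353,427), where the projection of my estimate also falls (349,424). Descending.

Call:
carry_out(hand=[1,1,1,1,1], travel=[[1.5,0,15],[1.5,0,30],[1.5,0,40],[1.5,0,46],[1.5,0,46]], rot=[[0,0,0],[0,0,0],[0,0,0],[0,0,0],[0,0,0]])

```text
time_s: 13.0
eef_pos: [0.537, 0.1925, 0.1979]
tcp_rot: [0.738, 0.675, -0.001, -0.001]
wrist_force: [-0.5, 0.4, -2.5]
finger_gap: 0.202
```

Call:
carry_out(hand=[1,1,1], travel=[[0,0,2],[0,0,4],[0,0,4]], rot=[[0,0,0],[0,0,0],[0,0,0]])

```text
time_s: 13.3
eef_pos: [0.5378, 0.1926, 0.1961]
tcp_rot: [0.738, 0.675, 0.0, 0.0]
wrist_force: [0.4, 0.4, -2.4]
finger_gap: 0.197
```

Call:
carry_out(hand=[1,1,1,1], travel=[[0,0,2],[0,0,4],[0,0,5],[0,0,5]], rot=[[0,0,0],[0,0,0],[0,0,0],[0,0,0]])

```text
time_s: 13.7
eef_pos: [0.5376, 0.1926, 0.1906]
tcp_rot: [0.738, 0.675, -0.0, -0.0]
wrist_force: [-0.2, 0.4, -1.8]
finger_gap: 0.196
```

Call:
carry_out(hand=[1,1,1,1], travel=[[0,0,2],[0,0,4],[0,0,4],[0,0,4]], rot=[[0,0,0],[0,0,0],[0,0,0],[0,0,0]])

```text
time_s: 14.1
eef_pos: [0.5376, 0.1926, 0.1867]
tcp_rot: [0.738, 0.675, -0.0, -0.0]
wrist_force: [-0.1, -0.8, -2.7]
finger_gap: 0.199
```

Call:
carry_out(hand=[1,1,1,1,1], travel=[[0,0,2],[0,0,4],[0,0,6],[0,0,7],[0,0,7]], rot=[[0,0,0],[0,0,0],[0,0,0],[0,0,0],[0,0,0]])

```text
time_s: 14.6
eef_pos: [0.5375, 0.1926, 0.1795]
tcp_rot: [0.738, 0.675, -0.0, -0.0]
wrist_force: [-0.0, -0.1, -1.9]
finger_gap: 0.2
```

Call:
carry_out(hand=[1,1,1,1], travel=[[0,0,1],[0,0,2],[0,0,3],[0,0,3]], rot=[[0,0,0],[0,0,0],[0,0,0],[0,0,0]])

```text
time_s: 15.0
eef_pos: [0.5378, 0.1926, 0.1774]
tcp_rot: [0.738, 0.675, 0.0, 0.0]
wrist_force: [-0.4, -0.4, 0.3]
finger_gap: 0.198
```

It bottomed at TCP z = 0.1774, so the tip is about 25 mm deep. Now turning clockwise.

Call:
carry_out(hand=[1,1,1,1,1,1,1,1,1,1], travel=[[0,0,0],[0,0,0],[0,0,0],[0,0,0],[0,0,0],[0,0,0],[0,0,0],[0,0,0],[0,0,0],[0,0,0]], rot=[[0,0,4],[0,0,8],[0,0,12],[0,0,16],[0,0,20],[0,0,24],[0,0,28],[0,0,32],[0,0,36],[0,0,40]], force=80)

```text
time_s: 16.0
eef_pos: [0.5378, 0.1929, 0.1775]
tcp_rot: [0.925, 0.38, 0.001, -0.0]
wrist_force: [-0.2, 0.0, 0.2]
finger_gap: 0.195
```

```bash
python3 -c "
from h import *
st()"
```

```text
t 16.0 p [0.5378 0.1929 0.1775] yaw 44.7 F [-0.2  0.   0.2] M [ 0.14 -0.03  0.32] gap 0.195 q6 -0.5
```

Call:
carry_out(hand=[1,1,1,1,1,1,1], travel=[[0,0,0],[0,0,0],[0,0,0],[0,0,0],[0,0,0],[0,0,0],[0,0,0]], rot=[[0,0,4],[0,0,8],[0,0,12],[0,0,16],[0,0,20],[0,0,24],[0,0,28]])

```text
time_s: 16.7
eef_pos: [0.5383, 0.1929, 0.1775]
tcp_rot: [0.989, 0.145, 0.001, -0.0]
wrist_force: [1.0, 0.2, -0.6]
finger_gap: 0.193
```

```bash
python3 -c "
from h import *
st()"
```

```text
t 16.7 p [0.5383 0.1929 0.1775] yaw 16.7 F [ 1.   0.2 -0.6] M [ 0.11 -0.38  0.28] gap 0.193 q6 -0.01
```

Call:
carry_out(hand=[1,1,1], travel=[[0,0,0],[0,0,0],[0,0,0]], rot=[[0,0,3],[0,0,5],[0,0,5]])

```text
time_s: 17.0
eef_pos: [0.5383, 0.1928, 0.1775]
tcp_rot: [0.995, 0.103, 0.001, -0.0]
wrist_force: [2.8, 0.9, -0.2]
finger_gap: 0.191
```

```bash
python3 -c "
from h import *
st()"
```

```text
t 17.0 p [0.5383 0.1928 0.1775] yaw 11.9 F [ 2.8  0.9 -0.2] M [ 0.1  -0.54  0.15] gap 0.191 q6 0.08
```

Call:
carry_out(hand=[1,1,1], travel=[[0,0,0],[0,0,0],[0,0,0]], rot=[[0,0,3],[0,0,4],[0,0,4]])

```text
time_s: 17.3
eef_pos: [0.5383, 0.1927, 0.1775]
tcp_rot: [0.998, 0.069, 0.001, -0.0]
wrist_force: [3.7, -0.5, 0.6]
finger_gap: 0.194
```

```bash
python3 -c "
from h import *
st()"
```

```text
t 17.3 p [0.5383 0.1927 0.1775] yaw 7.9 F [ 3.7 -0.5  0.6] M [ 0.08 -0.85  0.17] gap 0.194 q6 0.15
```

Call:
carry_out(hand=[1,1,1], travel=[[0,0,0],[0,0,0],[0,0,0]], rot=[[0,0,3],[0,0,4],[0,0,4]])

```text
time_s: 17.6
eef_pos: [0.5382, 0.1926, 0.1775]
tcp_rot: [0.999, 0.034, 0.001, -0.0]
wrist_force: [5.1, 1.0, 1.1]
finger_gap: 0.194
```

```bash
python3 - <<'E'
from h import *
st();f=manip.grab_frame("top");g=manip.grab_frame("scene")
for F,z in((f,5),(g,5)):
    x,y=px(F,[[.537,.191,.07]])[0].astype(int);print(x,y)
cs=[]
for F in(f,g):
    x,y=px(F,[[.537,.191,.09]])[0].astype(int);cs.append(cv2.resize(F["color"][y-32:y+32,x-32:x+32],(384,384),interpolation=cv2.INTER_CUBIC))
cv2.imwrite("pics/turn.png",np.hstack(cs))
E
```

```text
t 17.6 p [0.5382 0.1926 0.1775] yaw 3.9 F [5.1 1.  1.1] M [ 0.14 -1.13  0.22] gap 0.194 q6 0.22
237 215
320 176
```

View pics/turn.png

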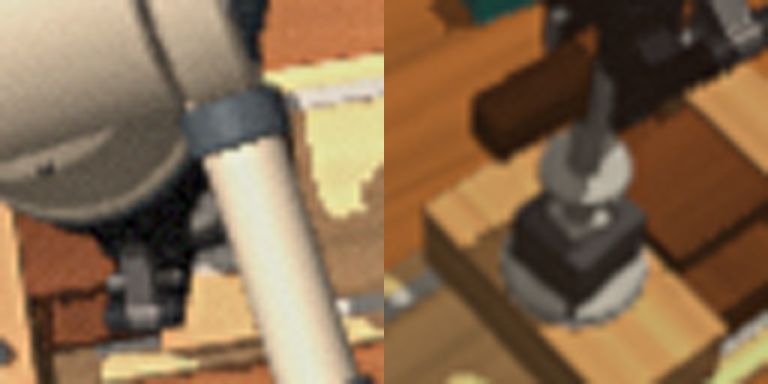

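The key stands in the socket with the bar turned. The disc's mark is now at about (602,302) in the right half, so I'll compute the lock angle from it.

```bash
python3 - <<'E'
from h import *
g=manip.grab_frame("scene")
def ang(u,v,c,r,s):
    x,y=px(g,[c])[0].astype(int)
    p=w_at(g,[(x-r+(u+.5)/s-.5,y-r+(v+.5)/s-.5)],.056)[0]; d=p[:2]-[.537,.1915]; print(p.round(4),np.linalg.norm(d).round(4),np.degrees(np.arctan2(d[1],d[0])).round(1))
ang(402,527,[.537,.191,.12],50,7)
ang(602-384,302,[.537,.191,.09],32,6)
x,y=px(g,[[.537,.191,.07]])[0].astype(int)
cv2.imwrite("pics/z.png",cv2.resize(g["color"][y-22:y+22,x-22:x+22],(704,704),interpolation=cv2.INTER_CUBIC)[:600])
print(x,y)
E
```

```text
[0.5612 0.1961 0.056 ] 0.0246 10.8
[0.5601 0.1889 0.056 ] 0.0232 -6.4
320 176
```

View pics/z.png

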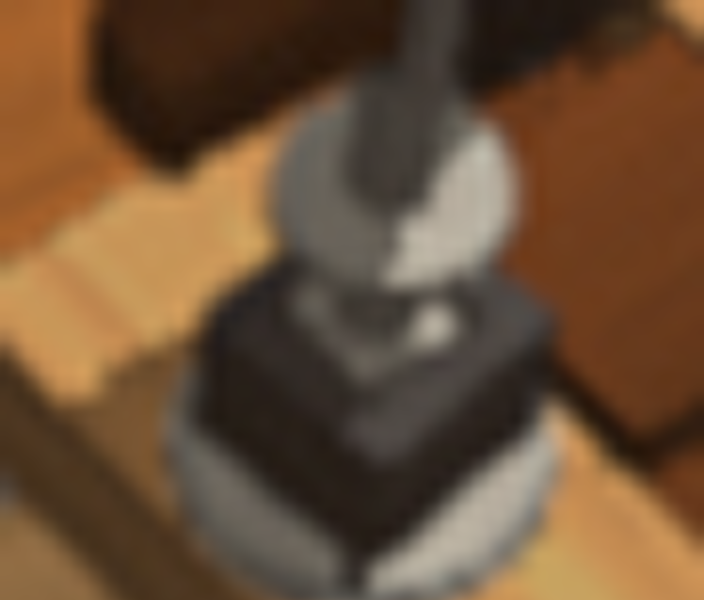

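```bash
python3 - <<'E'
from h import *
g=manip.grab_frame("scene")
def W(l,z): return w_at(g,[(298+(u+.5)/16-.5,154+(v+.5)/16-.5) for u,v in l],z)
m=W([(350,572)],.056)[0];d=m[:2]-[.537,.1915];print("mark",m,np.linalg.norm(d),np.degrees(np.arctan2(d[1],d[0])))
t=W([(205,335),(370,460),(552,335)],.084);print(t)
for a,b in((0,1),(1,2)):
    e=t[b]-t[a];print(np.linalg.norm(e),np.degrees(np.arctan2(e[1],e[0])))
st()
E
```

```text
mark [0.55698606 0.1768302  0.056     ] 0.02479204237962509 -36.278726871606914
[[0.52984737 0.16930399 0.084     ]
 [0.55736817 0.17760943 0.084     ]
 [0.55304942 0.20887698 0.084     ]]
0.028746738106974486 16.793158847748916
0.031564402963758974 97.86407420349613
t 17.8 p [0.5381 0.1926 0.1775] yaw 3.9 F [5.4 0.7 2.5] M [ 0.08 -1.29  0.26] gap 0.195 q6 0.22
```

Call:
carry_out(hand=[1,1,1,1], travel=[[0,0,0],[0,0,0],[0,0,0],[0,0,0]], rot=[[0,0,2],[0,0,4],[0,0,5],[0,0,5]])

```text
time_s: 18.2
eef_pos: [0.5381, 0.1926, 0.1775]
tcp_rot: [1.0, -0.01, 0.001, 0.0]
wrist_force: [5.5, -0.8, 1.9]
finger_gap: 0.194
```

```bash
python3 -c "
from h import *
st()"
```

```text
t 18.2 p [0.5381 0.1926 0.1775] yaw -1.1 F [ 5.5 -0.8  1.9] M [-0.12 -1.3   0.74] gap 0.194 q6 0.3
```

Mz jumped to 0.74 N m, so the stop is reached. A little more turn, then unwind slightly and release.

Call:
carry_out(hand=[1,1,1,1,1,1], travel=[[0,0,0],[0,0,0],[0,0,0],[0,0,0],[0,0,0],[0,0,0]], rot=[[0,0,2],[0,0,3],[0,0,3],[0,0,1],[0,0,-2],[0,0,-2]])

```text
time_s: 18.8
eef_pos: [0.5381, 0.1926, 0.1774]
tcp_rot: [1.0, 0.009, 0.001, -0.0]
wrist_force: [5.1, 0.1, 2.2]
finger_gap: 0.194
```

```bash
python3 -c "
from h import *
st()"
```

```text
t 18.8 p [0.5381 0.1926 0.1774] yaw 1.0 F [5.1 0.1 2.2] M [ 0.1  -1.3   0.38] gap 0.194 q6 0.27
```

Call:
carry_out(hand=[0.7,0.6,0.5,0.5,0.5,0.5,0.5,0.5], travel=[[0,0,0],[0,0,0],[0,0,0],[0,0,0],[0,0,-20],[0,0,-50],[0,0,-90],[0,0,-90]], rot=[[0,0,0],[0,0,0],[0,0,0],[0,0,0],[0,0,0],[0,0,0],[0,0,0],[0,0,0]])

```text
time_s: 19.6
eef_pos: [0.5388, 0.193, 0.2738]
tcp_rot: [1.0, 0.007, 0.005, -0.001]
wrist_force: [-0.4, -0.5, 0.5]
finger_gap: 0.499
```

```bash
python3 - <<'E'
from h import *
st();g=manip.grab_frame("scene")
print([(n,round(d["p"],2),c2w(g,d["centre"]).round(4).tolist()) for n in ("key_tip","key_bar","lock_mouth") for d in manip.spot_point(g,n)[:2]])
x,y=px(g,[[.537,.191,.10]])[0].astype(int);print(x,y)
cv2.imwrite("pics/end.png",cv2.resize(g["color"][y-40:y+40,x-40:x+40],(600,600),interpolation=cv2.INTER_CUBIC))
E
```

```text
t 19.6 p [0.5388 0.193  0.2738] yaw 0.9 F [-0.4 -0.5  0.5] M [-0.02  0.01 -0.04] gap 0.499 q6 0.27
[('key_tip', 0.75, [0.54, 0.1903, 0.063]), ('key_bar', 0.8, [0.5408, 0.1915, 0.1656]), ('key_bar', 0.54, [0.541, 0.1915, 0.0799]), ('lock_mouth', 0.67, [0.5377, 0.1903, 0.084])]
321 168
```

View pics/end.png

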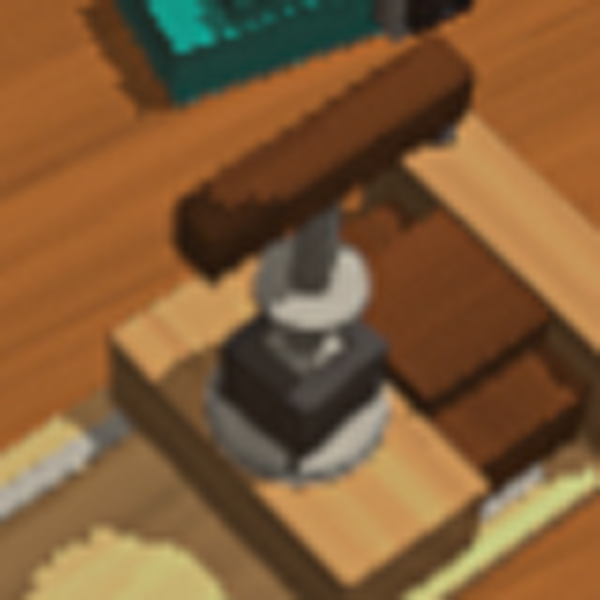

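The key stands upright in the socket under (312,270), with the mark at (298,465), and the jaw is still tight on the block. The gripper is clear, so I'm handing in.

```bash
python3 -c "
from h import *
st();print(manip.finish_job())"
```

```text
t 19.8 p [0.5373 0.1925 0.2655] yaw 0.9 F [-0.5 -0.3 -0.8] M [ 0.04 -0.03 -0.01] gap 0.503 q6 0.27
the job is handed in; nothing more can be done
None
```

The jaw is shut on the dark block, the lock is turned to its stop, and the key is left standing in the socket. I handed the job in at about 20 s of the 58 s allowed; it reports no verdict.

- **Jaw:** I pushed it shut with the closed fingers. It slid at about 7 N and stopped dead. My last reading there was about 17 N, and I pushed 2 mm further for which I took no force reading. The pictures after it show the block held tight between the jaws.
- **Key:** I took it from the rack and lowered it until it met the socket floor, with the tip about 25 mm deep. The last camera estimate put the tip only 21 mm deep, though that estimate is good to about 4 mm.
- **Lock:** I turned it clockwise through the free play until the torque jumped from about 0.3 to 0.74 N m, which I took as the stop. Before that final turn, the disc's mark showed about 44–47° of turn (0.77–0.82 rad), against 43° (0.75 rad) at the stop. That mark was nearly hidden, so the reading is rough.
- **Final state:** After release, the last picture shows the key upright, the jaw still tight and the gripper clear. Nothing brought the arm near the punch, jar or spool, but I did not measure their positions again at the end.

I viewed 11 pictures, more than the planned 8 but within the limit of 12.

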